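# Load a memory module into a push-push bay and feel that it has locked

### The job

Take the memory module out of its stand and load it into the slot on top of the bench data logger. The bay is a push-push one (press right down: it clicks and stays; press again: it comes back up) and nobody knows how the empty tray was left, so press gently, feel what it did, and press again if needed until the module is locked down. Then lift off and, with a light fingertip press on top, check that the locked module stays down; leave it locked and leave the other things on the bench alone.

Things in the scene. Friction and masses are not known exactly. Their poses are not given: they have to be found in the camera images.
- module: memory module: upright grey and black plastic block, 18 mm thick (x), 46 wide (y), 76 tall (z), 80 to 130 g, ribbed near the top. Origin at the centre of its foot, z up; the same turned half round. Each narrow side has a notch 10 to 20 mm above the foot; from 20 mm up it is plain and is gripped across its 18 mm.
- module_top (a point): centre of the module's flat top face, 76 mm above its origin; where a closed fingertip presses. Axes as the module's.
- stand: fixed pale wooden block, 66 (x) by 74 (y) by 26 mm high, with two blind pockets 22 by 50 mm, 20 mm deep (floor 6 mm above the bench), 16 mm either side of the middle along x. The module stands loosely in one, its axes along the block's; the other is empty. Origin: centre of its underside.
- logger: bench data logger: fixed grey box, 120 (x) by 156 (y) by 86 mm high, display and terminals on its front (-x) face. Origin: centre of its underside. On its top a black collar, 34 by 62 mm and 6 mm high, surrounds the module slot. More than 35 N between module and logger damages it.
- slot (a point): centre of the slot's mouth in the plane of the collar's rim, 92 mm above the logger's underside (18 mm along the logger's x and -30 mm along its y from its origin); axes as the logger's, z up. The slot goes straight down, 20 mm (x) by 48 mm (y): 1 mm of play all round the module. The mouth flares outward by 4 mm over its top 4 mm.
- bay (a point): unseen in the slot, 55 mm below the mouth: where the floor of the sprung tray is when it is up (module's top then 21 mm above the rim). Pressed right to its stop (top 7 mm above the rim) and let up, it clicks and stays down; pressed to the stop again, it comes up. Stopping 1 mm short may do nothing. Spring on the tray: 2.4 N up, 6.4 N locked, 8 N at the stop; a firm 12 to 15 N reaches the stop.
- pawls (a point): unseen, on the slot's axis 47 mm below the mouth: the top of two pawls that come in from the slot's narrow ends when the tray is down and hold the module by its notches. If the empty tray was left locked, the module stops on them, top 29 mm above the rim. Then press it to the stop (4 to 5 mm down) and let up: the pawls withdraw and it drops to the tray-up height; press once more to lock it.
- locked_top (a point): where the module's top centre is when it is locked: 11.2 mm above the rim (give or take 0.5), over the slot's centre. The locked module does not give under a press of less than about 4 N.
- screw_jar: bystander: glass jar with metal lid, 56 mm across, 67 mm high; origin at the centre of its underside
- multimeter: bystander: grey hand multimeter lying flat, 138 by 70 by 39 mm; origin at the centre of its underside
- battery_9v: bystander: small block battery standing upright, 18 by 26 by 48 mm; origin at the centre of its underside
There are look-alikes about, which are no part of the job. Leave any blue or pink look-alike of the module alone.

How it is judged:
By the outcome, as a careful person would: the job done as asked, in the order asked, and still so for the second after the job is handed in, with the robot touching nothing.
It also fails if it takes over 54 s, if anything falls off the work surface, if the arm or the gripper's body presses on something with over 40 N, if the wrist force passes 120 N, or if a joint passes its speed limit or range.

### The arm

A 6-joint arm with a two-finger parallel gripper is mounted at the origin on a cart in front of the work surface, level with it; the furniture and walls round the work are solid. World frame = base frame: x ahead of the robot, y to its left, z up, the work surface at z = 0. Lengths are in m, angles in rad, forces in N, time in s.
With the tool pointing down it reaches from about 0.25 to 0.775 m from the base axis. Payload 4 kg.
Tool frame: the origin (TCP) lies midway between the tips of the shut fingers; the grasp point (between the pads) lies 19 mm behind it; z points along the fingers, y is the line along which they close (so a half turn about z gives the same grasp; the last joint's range is limited). The gripper opens to 94 mm and grips with 3 to 60 N. Pads are 16 mm wide; open, the fingers measure 119 mm over their backs; the gripper's body (75 mm by 177 mm) begins 78 mm behind the grasp point.
Start: joints at [-1.205, 0.087, 1.371, -0, 1.684, -0.103], TCP at [0.248, -0.491, 0.206] pointing down, gripper open.
Joint ranges: [-3.1, 3.1], [-0.76, 2.03], [0.27, 2.55], [-1.08, 4.22], [0.17, 2.65], [-2.57, 2.57]. Speed limits (rad/s): [2.79, 2.79, 3.14, 3.14, 3.14, 3.14].

### API

Orientations are given as [roll, pitch, yaw] about the fixed x, y, z axes, in that order (R = Rz(yaw) Ry(pitch) Rx(roll)).
In Python, from bench import robot gives the robot as it stands.
- The arm moves only by the tool servo_tool, never from a script. Its argument "moves" is a list of rows, each a list of 5 numbers: the shift along the tool's x, y, z in units of 25 mm (1.0 is 25 mm), then the turn about the tool's z in units of 6 degrees (1.0 is 6 degrees), then the closure, from 0 (fully open) to 1 (shut). In form: [[dx, dy, dz, yaw, gripper], ...]. A call has 1 to 10 rows; each row is the pose to reach, as a shift and turn from the pose commanded when the call began, along the tool's axes at that moment; what a row does not reach only later rows make up. A row lasts 1/12 s, in which the tool goes at most 41.7 mm and 7.16 degrees, less where a joint would pass 70% of its speed; a pose out of reach is approached as far as the arm can. A call with a gripper value outside its range is refused whole. The fingers move at their own pace and stop on an object; the grip force is fixed at half the most. Time passes only in rows, so rows that repeat a pose let the fingers close. It gives the time, the measured TCP pose, the force, the opening and the grip force at its end, in the units of the state.
- robot.get_obs(): the state, without advancing time (a new reading comes with each control period).
- robot.snapshot(name): name is "scene" or "top" or "wrist"; returns a dict with "image" (384x512x3 uint8, blue, green, red), "fx", "fy", "cx", "cy" (pixels), "eye" and "orientation" of the camera in the world; the wrist camera has in their place "T_tool_cam" (4x4, takes a point from camera to tool coordinates, whose origin is the TCP and whose axes are the flange's). Camera axes: x right, y down, z forward; pixel columns grow to the right and rows downward; lengths in m; the calibration is good to about 2 mm. A picture is of the moment at which its call begins: read the wrist's pose just before it. There is no depth.
- robot.close_job(): hands the job in; it is judged then, once.
The state is a dict: "time": time; "joint_positions": joint angles; "qvel": joint speeds; "joint_torque": joint torques, N m; "tool_pos": TCP position; "ee_rot": TCP orientation; "wrist_force": force on the tool from outside, world axes, zero at the start; "wrist_torque": the same for the moment, N m; "width": finger opening in m; "finger_force": force on a finger pad.
Only numpy, scipy, OpenCV 4.12 (cv2) and the standard library are available. Lean on these libraries where they do the work, as an engineer would, in place of code of your own. Each camera call takes 0.05 s, during which the arm holds its last target. There are 200 camera calls.

## Working session

There is one attempt and no reset: what is moved stays moved. The work goes in short steps, Python scripts to look and compute and a tool call to move; the robot and the scene stay as the last step left them, time stands still between calls to the robot, and variables do not carry over. Pictures are saved under pics/ and viewed, at most 10 in all, crops included, and the job is handed in when it is done.

Besides the shell and the picture viewer there is one more tool, called as name(argument=value, ...), one argument or row to a line, values as JSON. servo_tool: Moves the arm, as the interface text tells. Its arguments: {"type":"object","properties":{"moves":{"type":"array"}},"required":["moves"]}

```bash
mkdir -p pics; python3 - <<'E'
from bench import robot
import cv2,pickle
o=robot.get_obs();print({k:o[k] for k in("time","tool_pos","ee_rot","wrist_force","width")})
for n in("scene","top"):
    s=robot.snapshot(n);cv2.imwrite(f"pics/{n}0.png",s["image"]);pickle.dump(s,open(f"{n}0.pkl","wb"))
    print(n,s["fx"],s["cx"],s["cy"],s["eye"],s["orientation"])
E
```

```text
{'time': 0.0, 'tool_pos': array([ 0.24829688, -0.49017184,  0.20434047]), 'ee_rot': array([-3.13948411e+00, -1.93022251e-04,  4.68779561e-01]), 'wrist_force': array([-0.25713513,  0.56282561, -1.2238605 ]), 'width': 0.09403799539948499}
scene 460.07069101223664 261.5441036706939 197.05915304364865 [-0.3249527   0.8359022   0.66457481] [-1.99636454  0.00239398 -2.36658417]
top 371.53176598473954 248.87657487939225 191.53031653485874 [ 0.4616209  -0.06587473  0.94735664] [-3.05563152  0.01393871 -1.57666503]
```

View pics/scene0.png

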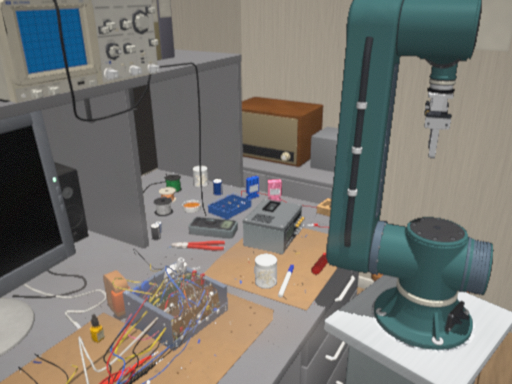

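View pics/top0.png

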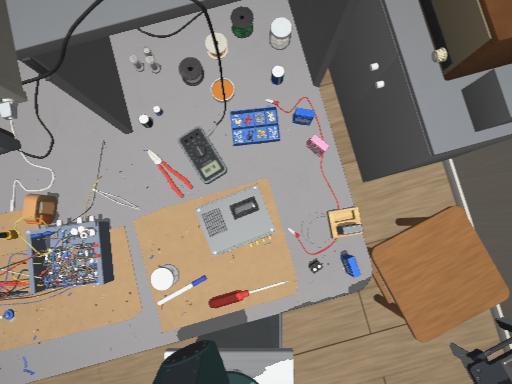

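Top view: the stand (pale wood) is at about (345,222), with a grey/black block in its lower pocket at (349,229). The logger is at (235,218) with its slot collar at (245,205). The look-alikes are blue at (304,117), blue at (351,264) and pink at (317,145). The grey one in the wooden stand fits the description, and I'll confirm it in an enlarged crop.

```bash
python3 - <<'E'
import cv2,numpy as np
a=cv2.imread("pics/top0.png")
c1=cv2.resize(a[180:260,190:280],None,fx=6,fy=6,interpolation=cv2.INTER_CUBIC)[:,:,:]
c2=cv2.resize(a[200:242,320:368],None,fx=8,fy=8,interpolation=cv2.INTER_CUBIC)
c1=cv2.resize(a[182:262,192:278],None,fx=5,fy=5,interpolation=cv2.INTER_CUBIC)
im=np.zeros((400,800,3),np.uint8);im[:400,:400]=c1[:, :400];im[:336,416:800]=c2
cv2.imwrite("pics/crop0.png",im)
E
```

```text
(no output)
```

View pics/crop0.png

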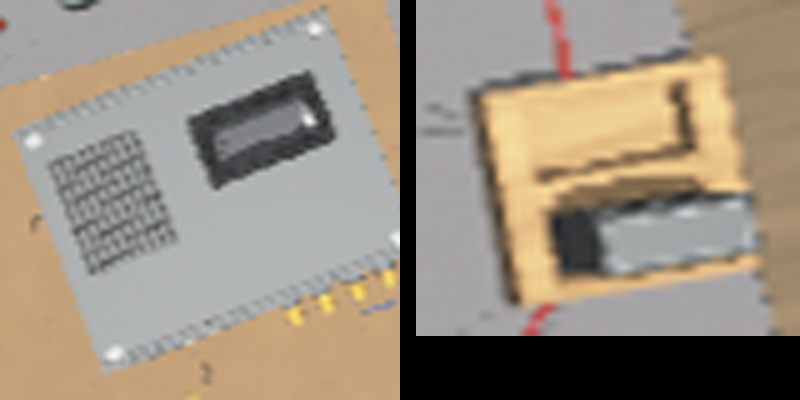

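The crop confirms it. The grey-and-black module is in the lower pocket of the wooden stand, with its top face at crop (600–757, 195–270) and the upper pocket empty. The collar corners are at crop (190,122), (312,70), (337,137) and (215,188), and the logger's terminals face the robot.

```bash
cat > h.py <<'E'
import numpy as np,pickle
from scipy.spatial.transform import Rotation as R
def cam(s,obs=None):
    if "eye" in s: return np.array(s["eye"]),R.from_euler("xyz",s["orientation"]).as_matrix()
    M=R.from_euler("xyz",obs["ee_rot"]).as_matrix();T=np.array(s["T_tool_cam"])
    return obs["tool_pos"]+M@T[:3,3],M@T[:3,:3]
def toz(s,uv,z,obs=None):
    e,C=cam(s,obs);uv=np.atleast_2d(uv).astype(float)
    d=np.c_[(uv[:,0]-s["cx"])/s["fx"],(uv[:,1]-s["cy"])/s["fy"],np.ones(len(uv))]@C.T
    return e+d*((z-e[2])/d[:,2])[:,None]
def proj(s,P,obs=None):
    e,C=cam(s,obs);q=(np.atleast_2d(P)-e)@C
    return np.c_[s["fx"]*q[:,0]/q[:,2]+s["cx"],s["fy"]*q[:,1]/q[:,2]+s["cy"]]
def rectfit(P,lx,ly):
    """P: corners (+x+y),(+x-y),(-x-y),(-x+y) -> centre, yaw, rms"""
    P=np.array(P)[:,:2];Q=np.array([[1,1],[1,-1],[-1,-1],[-1,1]])*[lx/2,ly/2]
    c=P.mean(0);z=((P-c)[:,0]+1j*(P-c)[:,1])*(Q[:,0]-1j*Q[:,1]);a=np.angle(z.sum())
    m=np.array([[np.cos(a),-np.sin(a)],[np.sin(a),np.cos(a)]])
    return c,a,np.sqrt((((P-c)-Q@m.T)**2).sum(1).mean())
E
python3 - <<'E'
from h import *
s=pickle.load(open("top0.pkl","rb"))
l=lambda p:np.array(p)/5+[192,182]-.4
r=lambda p:(np.array(p)-[416,0])/8+[320,200]-.44
def rep(n,px,z,lx,ly):
    P=toz(s,px,z);c,a,e=rectfit(P,lx,ly);print(n,c.round(4),"yaw",round(a,4),"rms",round(e,4),"sides",np.linalg.norm(np.diff(P,axis=0),axis=1).round(4));return c,a
c,a=rep("collar",l([(190,122),(312,70),(337,137),(215,188)]),.092,.034,.062)
c,a=rep("screws",l([(33,141),(317,29),(397,238),(115,354)]),.086,.1,.136)
print("slot from screws",c+[np.cos(a)*.018+np.sin(a)*.03,np.sin(a)*.018-np.cos(a)*.03])
c,a=rep("stand",r([(480,92),(718,58),(765,262),(515,302)]),.026,.066,.074)
print("pocket-",c-.016*np.array([np.cos(a),np.sin(a)]))
rep("modtop",r([(600,208),(750,195),(757,255),(605,272)]),.082,.018,.046)
from bench import robot
o=robot.get_obs();w=robot.snapshot("wrist");print(w["fx"],w["cx"],w["cy"],np.array(w["T_tool_cam"]).round(4))
E
```

```text
collar [ 0.4987 -0.0436] yaw 0.3844 rms 0.001 sides [0.0612 0.033  0.0608]
screws [ 0.471  -0.0211] yaw 0.3721 rms 0.0034 sides [0.1418 0.1036 0.1402]
slot from screws [ 0.49871751 -0.04253117]
stand [ 0.4645 -0.2898] yaw 0.1545 rms 0.0017 sides [0.0742 0.0639 0.0777]
pocket- [ 0.44870241 -0.29227116]
modtop [ 0.4486 -0.2926] yaw 0.0894 rms 0.0012 sides [0.0434 0.0173 0.0441]
298.40877121970516 255.7324445509996 197.0026800942314 [[ 5.000e-04 -9.635e-01 -2.675e-01  7.710e-02]
 [ 1.000e+00  3.000e-04  7.000e-04 -2.000e-04]
 [-6.000e-04 -2.675e-01  9.635e-01 -1.798e-01]
 [ 0.000e+00  0.000e+00  0.000e+00  1.000e+00]]
```

servo_tool(
  moves=[
    [1.2, -0.4, 0, -1.1, 0.2],
    [2.5, -0.8, 0, -2.2, 0.4],
    [3.8, -1.2, 0, -3.4, 0.55],
    [5.1, -1.6, 0, -4.6, 0.55],
    [6.4, -2.0, 0, -5.8, 0.55],
    [7.7, -2.5, 0, -7.0, 0.55],
    [9.0, -2.9, 0, -8.2, 0.55],
    [10.0, -3.2, 0, -9.4, 0.55],
    [10.7, -3.4, 0, -10.6, 0.55],
    [10.7, -3.4, 0, -11.8, 0.55],
  ],
)

```text
time: 0.98
tool_pos: [0.4509, -0.291, 0.2049]
ee_rot: [3.141, -0.002, 1.71]
wrist_force: [-0.6, 0.3, 0.7]
width: 0.0425
finger_force: 0.0
```

servo_tool(
  moves=[
    [0, 0, 0, 0, 0.55],
    [0, 0, 0, 0, 0.55],
    [0, 0, 0, 0, 0.55],
  ],
)

```text
time: 1.23
tool_pos: [0.4483, -0.2943, 0.2052]
ee_rot: [-3.141, -0.0, 1.696]
wrist_force: [0.2, 0.2, -0.6]
width: 0.0422
finger_force: 0.0
```

```bash
cat > wsnap.py <<'E'
import sys,cv2,pickle
from bench import robot
n=sys.argv[1];o=robot.get_obs();s=robot.snapshot("wrist")
pickle.dump((o,s),open(n+".pkl","wb"));cv2.imwrite(f"pics/{n}.png",s["image"])
print(o["time"],o["tool_pos"],o["ee_rot"],o["wrist_force"],o["width"])
E
python3 wsnap.py w1
```

```text
1.2333 [ 0.44834307 -0.29428323  0.2052481 ] [-3.14117331e+00 -1.24440580e-04  1.69587209e+00] [ 0.15842586  0.24385916 -0.59168472] 0.04218545682729052
```

View pics/w1.png

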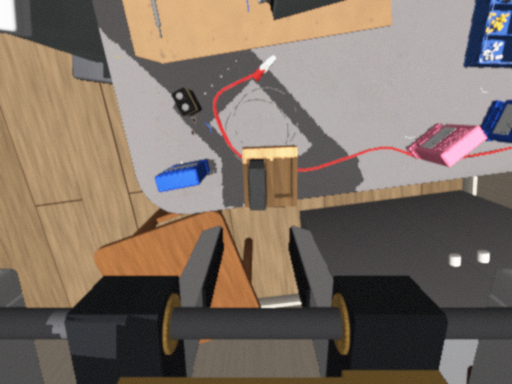

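Wrist view: the stand is at (242–298, 147–207), with the module in its left pocket at (250–267, 160–210). I'll overlay the predicted geometry on an enlarged crop.

```bash
python3 - <<'E'
from h import *
import cv2
o,s=pickle.load(open("w1.pkl","rb"))
def box(c,a,lx,ly,z):
    m=np.array([[np.cos(a),-np.sin(a)],[np.sin(a),np.cos(a)]])
    return np.c_[np.array([[1,1],[1,-1],[-1,-1],[-1,1]])*[lx/2,ly/2]@m.T+c,[z]*4]
k=7;x0,y0=220,130;im=cv2.resize(s["image"][y0:y0+85,x0:x0+100],None,fx=k,fy=k,interpolation=cv2.INTER_CUBIC)
for c,a,lx,ly,z in[((.4645,-.2898),.14,.066,.074,.026),((.4486,-.2925),.14,.018,.046,.082)]:
    p=proj(s,box(np.array(c),a,lx,ly,z),o);print(p.round(1))
    cv2.polylines(im,[((p-[x0,y0]+.5)*k).astype(int)],True,(0,0,255),1)
cv2.imwrite("pics/c1.png",im)
E
```

```text
[[297.5 146.9]
 [296.1 206.1]
 [243.7 206.9]
 [242.2 147.7]]
[[265.4 167.5]
 [265.6 210.2]
 [248.8 210.4]
 [247.9 167.8]]
```

View pics/c1.png

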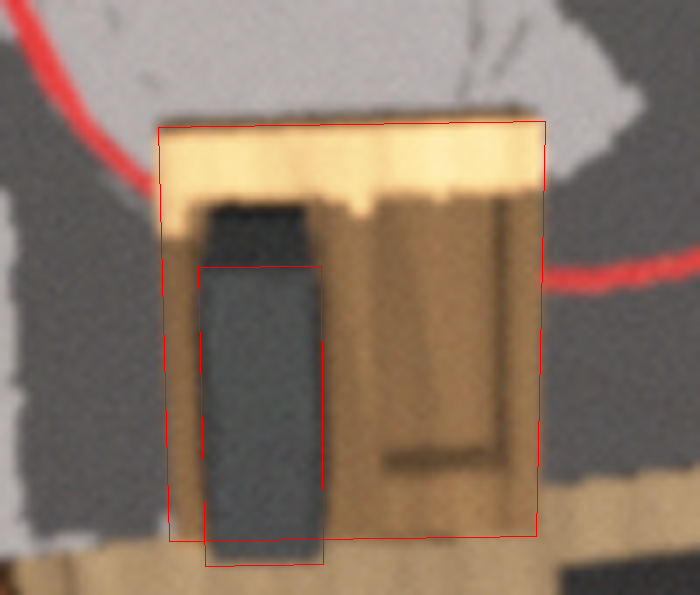

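The overlay matches the image within about 1 mm, and the grey top is at crop (204–322, 265–560). So the module is at (0.449, −0.292), yaw 0.14. Descending to grip.

servo_tool(
  moves=[
    [0.07, 0.03, 0.8, -0.14, 0.55],
    [0.07, 0.03, 1.8, -0.14, 0.55],
    [0.07, 0.03, 2.8, -0.14, 0.55],
    [0.07, 0.03, 3.7, -0.14, 0.55],
    [0.07, 0.03, 4.4, -0.14, 0.55],
    [0.07, 0.03, 5.0, -0.14, 0.55],
    [0.07, 0.03, 5.5, -0.14, 0.55],
    [0.07, 0.03, 5.9, -0.14, 0.55],
    [0.07, 0.03, 6.04, -0.14, 0.55],
    [0.07, 0.03, 6.04, -0.14, 0.55],
  ],
)

```text
time: 2.12
tool_pos: [0.4487, -0.2921, 0.0537]
ee_rot: [-3.141, -0.001, 1.713]
wrist_force: [0.7, 0.1, -0.1]
width: 0.0425
finger_force: 0.0
```

servo_tool(
  moves=[
    [0, 0, 0, 0, 0.6],
    [0, 0, 0, 0, 0.65],
    [0, 0, 0, 0, 0.7],
    [0, 0, 0, 0, 0.75],
    [0, 0, 0, 0, 0.8],
    [0, 0, 0, 0, 0.85],
    [0, 0, 0, 0, 0.9],
    [0, 0, 0, 0, 0.9],
    [0, 0, 0, 0, 0.9],
    [0, 0, 0, 0, 0.9],
  ],
)

```text
time: 2.95
tool_pos: [0.4495, -0.2923, 0.055]
ee_rot: [3.141, 0.001, 1.714]
wrist_force: [-0.3, -0.1, 2.2]
width: 0.018
finger_force: 29.9
```

servo_tool(
  moves=[
    [0, 0, -0.1, 0, 0.9],
    [0, 0, -0.3, 0, 0.9],
    [0, 0, -0.7, 0, 0.9],
    [0, 0, -1.2, 0, 0.9],
    [0, 0, -1.9, 0, 0.9],
    [0, 0, -2.7, 0, 0.9],
    [0, 0, -3.6, 0, 0.9],
    [0, 0, -4.5, 0, 0.9],
    [0, 0, -5.4, 0, 0.9],
    [0, 0, -6, 0, 0.9],
  ],
)

```text
time: 3.78
tool_pos: [0.45, -0.2927, 0.2087]
ee_rot: [3.138, 0.004, 1.714]
wrist_force: [0.4, 0.2, -0.6]
width: 0.0177
finger_force: 29.9
```

servo_tool(
  moves=[
    [0.6, 0.3, 0, -0.2, 0.9],
    [1.4, 0.7, 0, -0.4, 0.9],
    [2.3, 1.2, 0, -0.7, 0.9],
    [3.2, 1.7, 0, -1.0, 0.9],
    [4.2, 2.3, 0, -1.3, 0.9],
    [5.2, 2.8, 0, -1.6, 0.9],
    [6.1, 3.3, 0, -1.9, 0.9],
    [6.8, 3.7, 0, -2.1, 0.9],
    [7.1, 3.9, 0, -2.2, 0.9],
    [7.24, 3.93, 0, -2.26, 0.9],
  ],
)

```text
time: 4.62
tool_pos: [0.5213, -0.0979, 0.2055]
ee_rot: [3.141, 0.001, 1.953]
wrist_force: [-0.6, 0.6, -0.3]
width: 0.018
finger_force: 29.9
```

servo_tool(
  moves=[
    [0, 0, 0, 0, 0.9],
    [0, 0, 0, 0, 0.9],
    [0, 0, 0, 0, 0.9],
  ],
)

```text
time: 4.87
tool_pos: [0.5204, -0.1001, 0.2046]
ee_rot: [-3.141, 0.001, 1.949]
wrist_force: [-0.0, -0.0, -1.0]
width: 0.0176
finger_force: 29.9
```

```bash
python3 wsnap.py w2; python3 - <<'E'
from h import *
import cv2
o,s=pickle.load(open("w2.pkl","rb"))
def box(c,a,lx,ly,z):
    m=np.array([[np.cos(a),-np.sin(a)],[np.sin(a),np.cos(a)]])
    return np.c_[np.array([[1,1],[1,-1],[-1,-1],[-1,1]])*[lx/2,ly/2]@m.T+c,[z]*4]
P=[box(np.array([.4987,-.0432]),.38,*d) for d in((.034,.062,.092),(.028,.056,.092),(.02,.048,.088))]
pp=[proj(s,b,o) for b in P];print(pp[0].round(1))
u,v=pp[0].mean(0);x0,y0=max(0,int(u)-60),max(0,int(v)-50);k=6
im=cv2.resize(s["image"][y0:y0+100,x0:x0+130],None,fx=k,fy=k,interpolation=cv2.INTER_CUBIC)
for p in pp: cv2.polylines(im,[((p-[x0,y0]+.5)*k).astype(int)],True,(0,0,255),1)
print(x0,y0);cv2.imwrite("pics/c2.png",im)
E
```

```text
4.8667 [ 0.52040538 -0.10013827  0.20464708] [-3.14132638e+00  6.10450294e-04  1.94875765e+00] [-0.00320394 -0.01967011 -1.02711414] 0.017616379438682595
[[275.7  98.3]
 [274.7 164.4]
 [240.3 164.4]
 [239.2  98.4]]
197 81
```

View pics/c2.png

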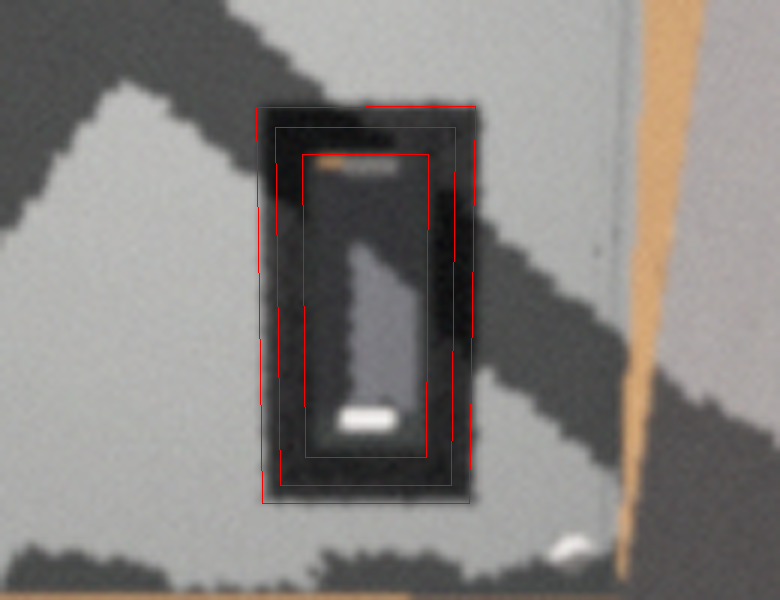

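The collar appears at crop x 263–478, y 102–500, within 0.6 mm of the prediction, so the slot is at about (0.499, −0.0425), yaw 0.38. Moving over it and down to just above the rim.

servo_tool(
  moves=[
    [0.4, 0, 0, 0, 0.9],
    [0.9, 0, 0, 0, 0.9],
    [1.5, 0.03, 0, 0, 0.9],
    [2.0, 0.03, 0.2, 0, 0.9],
    [2.3, 0.03, 0.6, 0, 0.9],
    [2.43, 0.03, 1.1, 0, 0.9],
    [2.43, 0.03, 1.6, 0, 0.9],
    [2.43, 0.03, 2.0, 0, 0.9],
    [2.43, 0.03, 2.1, 0, 0.9],
    [2.43, 0.03, 2.1, 0, 0.9],
  ],
)

```text
time: 5.75
tool_pos: [0.4979, -0.0425, 0.1499]
ee_rot: [-3.138, -0.002, 1.95]
wrist_force: [-0.4, 0.8, 0.0]
width: 0.0181
finger_force: 29.9
```

servo_tool(
  moves=[
    [0, 0, 0, 0, 0.9],
    [0, 0, 0, 0, 0.9],
  ],
)

```text
time: 5.92
tool_pos: [0.4994, -0.0428, 0.1525]
ee_rot: [3.141, 0.001, 1.95]
wrist_force: [0.2, -1.0, -0.1]
width: 0.0176
finger_force: 29.9
```

servo_tool(
  moves=[
    [0, 0, 0, 0, 0.9],
  ],
)

```text
time: 6.0
tool_pos: [0.4995, -0.0427, 0.1528]
ee_rot: [3.14, 0.001, 1.95]
wrist_force: [-0.8, -0.3, -0.8]
width: 0.018
finger_force: 29.9
```

servo_tool(
  moves=[
    [0, 0, 0, 0, 0.9],
  ],
)

```text
time: 6.08
tool_pos: [0.4994, -0.0426, 0.1527]
ee_rot: [3.14, 0.001, 1.95]
wrist_force: [0.8, 0.4, -0.8]
width: 0.0178
finger_force: 29.9
```

servo_tool(
  moves=[
    [0, 0, 0.1, 0, 0.9],
    [0, 0, 0.2, 0, 0.9],
    [0, 0, 0.3, 0, 0.9],
    [0, 0, 0.4, 0, 0.9],
    [0, 0, 0.5, 0, 0.9],
    [0, 0, 0.6, 0, 0.9],
    [0, 0, 0.65, 0, 0.9],
  ],
)

```text
time: 6.67
tool_pos: [0.4991, -0.0422, 0.1356]
ee_rot: [3.141, 0.0, 1.951]
wrist_force: [0.3, -0.1, -0.9]
width: 0.0175
finger_force: 29.9
```

servo_tool(
  moves=[
    [0, 0, 0.05, 0, 0.9],
    [0, 0, 0.1, 0, 0.9],
    [0, 0, 0.15, 0, 0.9],
    [0, 0, 0.2, 0, 0.9],
    [0, 0, 0.25, 0, 0.9],
  ],
)

```text
time: 7.08
tool_pos: [0.4992, -0.0423, 0.1295]
ee_rot: [3.141, 0.0, 1.951]
wrist_force: [1.1, -0.2, -0.1]
width: 0.0179
finger_force: 29.9
```

servo_tool(
  moves=[
    [0, 0, 0.12, 0, 0.9],
    [0, 0, 0.25, 0, 0.9],
    [0, 0, 0.4, 0, 0.9],
    [0, 0, 0.55, 0, 0.9],
    [0, 0, 0.7, 0, 0.9],
    [0, 0, 0.85, 0, 0.9],
  ],
)

```text
time: 7.58
tool_pos: [0.4992, -0.0422, 0.1079]
ee_rot: [3.141, 0.0, 1.95]
wrist_force: [1.8, 0.8, 1.3]
width: 0.0178
finger_force: 29.9
```

servo_tool(
  moves=[
    [0, 0, 0.1, 0, 0.9],
    [0, 0, 0.2, 0, 0.9],
    [0, 0, 0.3, 0, 0.9],
    [0, 0, 0.38, 0, 0.9],
    [0, 0, 0.42, 0, 0.9],
    [0, 0, 0.45, 0, 0.9],
    [0, 0, 0.45, 0, 0.9],
  ],
)

```text
time: 8.17
tool_pos: [0.4992, -0.0423, 0.0982]
ee_rot: [3.141, 0.001, 1.951]
wrist_force: [1.2, 1.4, 5.8]
width: 0.0177
finger_force: 30.0
```

servo_tool(
  moves=[
    [0, 0, 0, 0, 0.8],
    [0, 0, 0, 0, 0.75],
    [0, 0, 0, 0, 0.7],
    [0, 0, 0, 0, 0.65],
    [0, 0, 0, 0, 0.6],
    [0, 0, 0, 0, 0.6],
    [0, 0, 0, 0, 0.6],
    [0, 0, 0, 0, 0.6],
  ],
)

```text
time: 8.83
tool_pos: [0.499, -0.0425, 0.0973]
ee_rot: [3.141, 0.001, 1.95]
wrist_force: [0.6, -1.1, 4.9]
width: 0.0376
finger_force: 1.9
```

servo_tool(
  moves=[
    [0, 0, -0.3, 0, 0.6],
    [0, 0, -0.8, 0, 0.6],
    [0, 0, -1.3, 0, 0.6],
    [0, 0, -1.8, 0, 0.6],
    [0, 0, -2.2, 0, 0.65],
    [0, 0, -2.4, 0, 0.7],
    [0, 0, -2.4, 0, 0.8],
    [0, 0, -2.4, 0, 0.9],
    [0, 0, -2.4, 0, 1],
    [0, 0, -2.4, 0, 1],
  ],
)

```text
time: 9.67
tool_pos: [0.4983, -0.0422, 0.1559]
ee_rot: [-3.14, -0.001, 1.95]
wrist_force: [-0.1, 0.4, -0.5]
width: 0.0051
finger_force: 0.0
```

servo_tool(
  moves=[
    [0, 0, 0, 0, 1],
    [0, 0, 0, 0, 1],
    [0, 0, 0, 0, 1],
  ],
)

```text
time: 9.92
tool_pos: [0.4987, -0.0423, 0.1566]
ee_rot: [-3.141, -0.0, 1.951]
wrist_force: [0.2, 0.2, 0.2]
width: 0.0004
finger_force: 0.0
```

```bash
python3 wsnap.py w3; python3 - <<'E'
from h import *
import cv2
o,s=pickle.load(open("w3.pkl","rb"))
def box(c,a,lx,ly,z):
    m=np.array([[np.cos(a),-np.sin(a)],[np.sin(a),np.cos(a)]])
    return np.c_[np.array([[1,1],[1,-1],[-1,-1],[-1,1]])*[lx/2,ly/2]@m.T+c,[z]*4]
pp=[proj(s,box(np.array([.499,-.0425]),.38,*d),o) for d in((.034,.062,.092),(.018,.046,.113),(.018,.046,.121))]
for p in pp: print(p.round(1).tolist())
u,v=pp[0].mean(0);x0,y0=max(0,int(u)-70),max(0,int(v)-60);k=5
im=cv2.resize(s["image"][y0:y0+120,x0:x0+150],None,fx=k,fy=k,interpolation=cv2.INTER_CUBIC)
for p,c in zip(pp,[(0,0,255),(0,255,0),(255,0,0)]): cv2.polylines(im,[((p-[x0,y0]+.5)*k).astype(int)],True,c,1)
print(x0,y0);cv2.imwrite("pics/c3.png",im)
E
```

```text
9.9167 [ 0.49870882 -0.04227952  0.15663391] [-3.14104537e+00 -2.63091337e-04  1.95052004e+00] [0.22682134 0.17238471 0.16596292] 0.0003935306789523641
[[277.4, 173.1], [276.0, 241.8], [237.7, 241.8], [236.5, 173.0]]
[[268.7, 188.5], [268.1, 243.4], [245.9, 243.4], [245.4, 188.5]]
[[269.2, 191.1], [268.5, 247.7], [245.6, 247.7], [245.1, 191.1]]
186 147
```

View pics/c3.png

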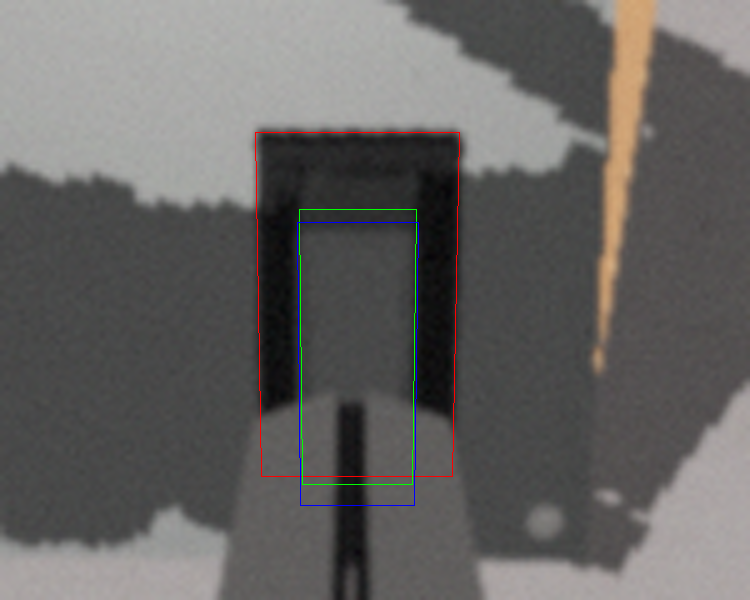

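The module stands straight in the collar. Its top's far edge is at crop y≈218, between the tray-up (green, 209) and on-pawls (blue, 222) outlines. The force felt while the fingers were open suggests the rim is near z≈0.097, possibly because the logger stands on a mat. Next I'll press gently and feel.

servo_tool(
  moves=[
    [0.02, 0, 0.3, 0, 1],
    [0.02, 0, 0.6, 0, 1],
    [0.02, 0, 0.9, 0, 1],
    [0.02, 0, 1.05, 0, 1],
    [0.02, 0, 1.1, 0, 1],
  ],
)

```text
time: 10.38
tool_pos: [0.4977, -0.0416, 0.1277]
ee_rot: [-3.139, -0.002, 1.951]
wrist_force: [0.3, -0.6, -0.0]
width: 0.0005
finger_force: 0.0
```

servo_tool(
  moves=[
    [0, 0, 0.04, 0, 1],
    [0, 0, 0.08, 0, 1],
    [0, 0, 0.12, 0, 1],
    [0, 0, 0.16, 0, 1],
  ],
)

```text
time: 10.72
tool_pos: [0.499, -0.0419, 0.1258]
ee_rot: [3.141, 0.001, 1.95]
wrist_force: [-0.4, -0.5, 2.1]
width: 0.0004
finger_force: 1.2
```

servo_tool(
  moves=[
    [0, 0, 0.04, 0, 1],
    [0, 0, 0.08, 0, 1],
    [0, 0, 0.12, 0, 1],
    [0, 0, 0.12, 0, 1],
  ],
)

```text
time: 11.05
tool_pos: [0.5005, -0.0418, 0.1254]
ee_rot: [3.137, 0.002, 1.951]
wrist_force: [-0.4, 1.2, 8.1]
width: 0.0001
finger_force: 4.0
```

servo_tool(
  moves=[
    [0, 0, 0.04, 0, 1],
    [0, 0, 0.08, 0, 1],
    [0, 0, 0.12, 0, 1],
    [0, 0, 0.16, 0, 1],
    [0, 0, 0.16, 0, 1],
  ],
)

```text
time: 11.47
tool_pos: [0.5003, -0.0413, 0.1216]
ee_rot: [3.136, 0.001, 1.951]
wrist_force: [-1.1, 1.3, 9.1]
width: 0.0003
finger_force: 4.3
```

servo_tool(
  moves=[
    [0, 0, 0.03, 0, 1],
    [0, 0, 0.06, 0, 1],
    [0, 0, 0.09, 0, 1],
    [0, 0, 0.09, 0, 1],
  ],
)

```text
time: 11.8
tool_pos: [0.5011, -0.0411, 0.1206]
ee_rot: [3.134, 0.002, 1.951]
wrist_force: [-2.5, 2.5, 12.3]
width: 0.0004
finger_force: 6.4
```

servo_tool(
  moves=[
    [0, 0, 0.03, 0, 1],
    [0, 0, 0.05, 0, 1],
    [0, 0, 0.05, 0, 1],
  ],
)

```text
time: 12.05
tool_pos: [0.5013, -0.0412, 0.1205]
ee_rot: [3.133, 0.003, 1.951]
wrist_force: [-2.5, 4.0, 17.7]
width: 0.0008
finger_force: 8.3
```

servo_tool(
  moves=[
    [-0.02, -0.02, -0.1, 0, 1],
    [-0.02, -0.02, -0.2, 0, 1],
    [-0.02, -0.02, -0.4, 0, 1],
    [-0.02, -0.02, -0.6, 0, 1],
    [-0.02, -0.02, -0.6, 0, 1],
  ],
)

```text
time: 12.47
tool_pos: [0.4991, -0.0427, 0.1311]
ee_rot: [3.14, 0.001, 1.951]
wrist_force: [0.5, 0.5, 0.8]
width: 0.0006
finger_force: 0.0
```

servo_tool(
  moves=[
    [0, 0, 0.06, 0, 1],
    [0, 0, 0.12, 0, 1],
    [0, 0, 0.18, 0, 1],
    [0, 0, 0.24, 0, 1],
    [0, 0, 0.28, 0, 1],
  ],
)

```text
time: 12.88
tool_pos: [0.498, -0.0424, 0.1221]
ee_rot: [-3.14, -0.001, 1.95]
wrist_force: [0.5, 0.2, -0.1]
width: 0.0002
finger_force: 0.0
```

servo_tool(
  moves=[
    [0, 0, 0.06, 0, 1],
    [0, 0, 0.12, 0, 1],
    [0, 0, 0.18, 0, 1],
    [0, 0, 0.24, 0, 1],
    [0, 0, 0.3, 0, 1],
  ],
)

```text
time: 13.3
tool_pos: [0.4986, -0.0425, 0.1157]
ee_rot: [3.141, 0.0, 1.951]
wrist_force: [0.3, 0.0, 2.0]
width: 0.0007
finger_force: 1.0
```

servo_tool(
  moves=[
    [0, 0, 0.06, 0, 1],
    [0, 0, 0.12, 0, 1],
    [0, 0, 0.18, 0, 1],
    [0, 0, 0.24, 0, 1],
    [0, 0, 0.3, 0, 1],
    [0, 0, 0.36, 0, 1],
    [0, 0, 0.4, 0, 1],
  ],
)

```text
time: 13.88
tool_pos: [0.4988, -0.0425, 0.106]
ee_rot: [3.141, 0.001, 1.951]
wrist_force: [0.1, 1.1, 6.9]
width: 0.0002
finger_force: 3.0
```

servo_tool(
  moves=[
    [0, 0, 0.04, 0, 1],
    [0, 0, 0.08, 0, 1],
    [0, 0, 0.12, 0, 1],
    [0, 0, 0.16, 0, 1],
    [0, 0, 0.16, 0, 1],
  ],
)

```text
time: 14.3
tool_pos: [0.4992, -0.0424, 0.1029]
ee_rot: [3.139, 0.001, 1.951]
wrist_force: [-1.1, 1.2, 7.7]
width: 0.0005
finger_force: 3.9
```

servo_tool(
  moves=[
    [0, 0, 0.03, 0, 1],
    [0, 0, 0.06, 0, 1],
    [0, 0, 0.09, 0, 1],
    [0, 0, 0.12, 0, 1],
    [0, 0, 0.12, 0, 1],
  ],
)

```text
time: 14.72
tool_pos: [0.5001, -0.0422, 0.1027]
ee_rot: [3.137, 0.002, 1.951]
wrist_force: [-3.8, 2.5, 17.6]
width: 0.0005
finger_force: 8.7
```

At the stop with a firm 17 N. Letting up fully, then a light check press.

servo_tool(
  moves=[
    [-0.02, -0.02, -0.1, 0, 1],
    [-0.02, -0.02, -0.2, 0, 1],
    [-0.02, -0.02, -0.4, 0, 1],
    [-0.02, -0.02, -0.8, 0, 1],
    [-0.02, -0.02, -1.2, 0, 1],
    [-0.02, -0.02, -1.5, 0, 1],
    [-0.02, -0.02, -1.5, 0, 1],
    [-0.02, -0.02, -1.5, 0, 1],
  ],
)

```text
time: 15.38
tool_pos: [0.4985, -0.0433, 0.1365]
ee_rot: [3.141, 0.001, 1.95]
wrist_force: [-0.8, 0.6, 0.1]
width: 0.0004
finger_force: 0.0
```

servo_tool(
  moves=[
    [0, 0, 0.12, 0, 1],
    [0, 0, 0.25, 0, 1],
    [0, 0, 0.4, 0, 1],
    [0, 0, 0.55, 0, 1],
    [0, 0, 0.65, 0, 1],
    [0, 0, 0.7, 0, 1],
    [0, 0, 0.7, 0, 1],
  ],
)

```text
time: 15.97
tool_pos: [0.4978, -0.0431, 0.1178]
ee_rot: [-3.141, -0.001, 1.951]
wrist_force: [-0.2, -0.6, -0.3]
width: 0.0002
finger_force: 0.0
```

servo_tool(
  moves=[
    [0, 0, 0.06, 0, 1],
    [0, 0, 0.12, 0, 1],
    [0, 0, 0.18, 0, 1],
    [0, 0, 0.24, 0, 1],
    [0, 0, 0.28, 0, 1],
    [0, 0, 0.28, 0, 1],
  ],
)

```text
time: 16.47
tool_pos: [0.498, -0.0431, 0.1112]
ee_rot: [-3.141, -0.0, 1.95]
wrist_force: [-0.6, -0.3, -1.5]
width: 0.0004
finger_force: 0.0
```

servo_tool(
  moves=[
    [0, 0, 0.03, 0, 1],
    [0, 0, 0.06, 0, 1],
    [0, 0, 0.08, 0, 1],
    [0, 0, 0.08, 0, 1],
  ],
)

```text
time: 16.8
tool_pos: [0.4981, -0.0431, 0.1094]
ee_rot: [-3.141, -0.0, 1.95]
wrist_force: [-0.8, 0.3, -0.9]
width: 0.0003
finger_force: 0.0
```

Free at 0.1094, so it's locked low. Stepping on to touch.

servo_tool(
  moves=[
    [0, 0, 0.03, 0, 1],
    [0, 0, 0.06, 0, 1],
    [0, 0, 0.08, 0, 1],
    [0, 0, 0.08, 0, 1],
  ],
)

```text
time: 17.13
tool_pos: [0.4981, -0.0432, 0.1074]
ee_rot: [-3.142, 0.0, 1.951]
wrist_force: [0.5, -0.2, -0.4]
width: 0.0004
finger_force: 0.0
```

servo_tool(
  moves=[
    [0, 0, 0.03, 0, 1],
    [0, 0, 0.03, 0, 1],
  ],
)

```text
time: 17.3
tool_pos: [0.4985, -0.0431, 0.1073]
ee_rot: [3.141, 0.0, 1.951]
wrist_force: [-0.5, -0.5, 1.4]
width: 0.0004
finger_force: 1.1
```

servo_tool(
  moves=[
    [0, 0, 0.02, 0, 1],
    [0, 0, 0.02, 0, 1],
    [0, 0, 0.02, 0, 1],
    [0, 0, 0.02, 0, 1],
  ],
)

```text
time: 17.63
tool_pos: [0.4986, -0.0432, 0.107]
ee_rot: [3.14, 0.001, 1.951]
wrist_force: [-1.1, 0.3, 6.5]
width: 0.0006
finger_force: 2.7
```

servo_tool(
  moves=[
    [0, 0, -0.04, 0, 1],
    [0, 0, -0.08, 0, 1],
    [0, 0, -0.12, 0, 1],
    [0, 0, -0.12, 0, 1],
    [0, 0, -0.12, 0, 1],
  ],
)

```text
time: 18.05
tool_pos: [0.4979, -0.0431, 0.1087]
ee_rot: [-3.141, -0.0, 1.95]
wrist_force: [0.2, -0.0, 0.2]
width: 0.0003
finger_force: 0.0
```

servo_tool(
  moves=[
    [0, 0, 0.03, 0, 1],
    [0, 0, 0.06, 0, 1],
    [0, 0, 0.08, 0, 1],
    [0, 0, 0.08, 0, 1],
    [0, 0, 0.08, 0, 1],
    [0, 0, 0.08, 0, 1],
  ],
)

```text
time: 18.55
tool_pos: [0.4982, -0.0431, 0.1074]
ee_rot: [3.141, 0.0, 1.95]
wrist_force: [-0.5, -0.6, 1.5]
width: 0.0007
finger_force: 0.7
```

A light press of about 1.5 N is held at 0.1074, so the module stays down. Lifting clear and taking a final look.

servo_tool(
  moves=[
    [0, 0, -0.2, 0, 1],
    [0, 0, -0.7, 0, 1],
    [0, 0, -1.4, 0, 1],
    [0, 0, -2.2, 0, 1],
    [0, 0, -3.0, 0, 1],
    [0, 0, -3.6, 0, 1],
    [-1, 0, -4.0, 0, 1],
    [-2, 0, -4.0, 0, 1],
    [-2.5, 0, -4.0, 0, 1],
    [-2.5, 0, -4.0, 0, 1],
  ],
)

```text
time: 19.38
tool_pos: [0.5216, -0.1031, 0.2066]
ee_rot: [-3.141, -0.0, 1.948]
wrist_force: [-0.4, -0.0, -0.2]
width: 0.0005
finger_force: 0.0
```

servo_tool(
  moves=[
    [0, 0, 0, 0, 1],
    [0, 0, 0, 0, 1],
    [0, 0, 0, 0, 1],
  ],
)

```text
time: 19.63
tool_pos: [0.5208, -0.1001, 0.2068]
ee_rot: [-3.141, -0.001, 1.951]
wrist_force: [0.2, -0.4, -0.0]
width: 0.0001
finger_force: 0.0
```

```bash
python3 wsnap.py w4; python3 - <<'E'
from h import *
import cv2
o,s=pickle.load(open("w4.pkl","rb"))
def box(c,a,lx,ly,z):
    m=np.array([[np.cos(a),-np.sin(a)],[np.sin(a),np.cos(a)]])
    return np.c_[np.array([[1,1],[1,-1],[-1,-1],[-1,1]])*[lx/2,ly/2]@m.T+c,[z]*4]
pp=[proj(s,box(np.array([.499,-.0425]),.38,*d),o) for d in((.034,.062,.097),(.018,.046,.108),(.018,.046,.118))]
u,v=pp[0].mean(0);x0,y0=max(0,int(u)-60),max(0,int(v)-50);k=6
im=cv2.resize(s["image"][y0:y0+100,x0:x0+130],None,fx=k,fy=k,interpolation=cv2.INTER_CUBIC)
for p,c in zip(pp,[(0,0,255),(0,255,0),(255,0,0)]): cv2.polylines(im,[((p-[x0,y0]+.5)*k).astype(int)],True,c,1)
cv2.imwrite("pics/c4.png",im)
E
```

```text
19.6333 [ 0.52076925 -0.10014427  0.20678236] [-3.14089331e+00 -1.07142182e-03  1.95147726e+00] [ 0.17602134 -0.38810776 -0.02118276] 5.432915261681425e-05
```

View pics/c4.png

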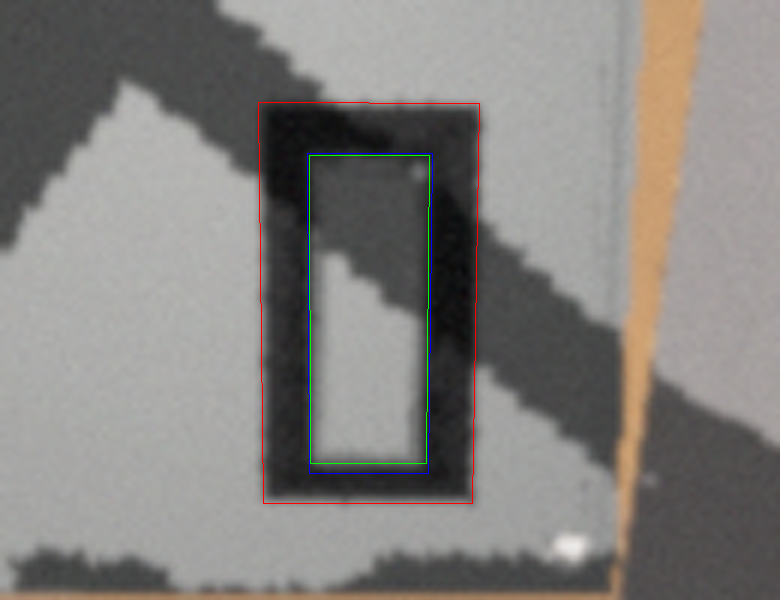

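The module's top, at crop (313–425, 155–460), matches the locked outline. It is seated low and centred in the collar. Handing in.

```bash
python3 -c "
from bench import robot
print(robot.close_job())"
```

```text
the job is handed in; nothing more can be done
None
```

The module is locked down in the logger's slot and stayed down under light check presses (one at about 1.5 N, an earlier one reaching about 6 N, above the intended 4 N, which it held too); the tray had been left locked, so it took two full presses, and I handed the job in at about 20 s.

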